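Set the bead trough's gate to the gauge blade

TASK

Raise the brass gate of the sorting trough, slide the gauge's flat blade in under it along the trough floor until the red band on the blade lies right below the gate, and let go of the gauge. Then bring the gate down gently onto the red band and leave the gauge lying there, without disturbing the bowl, bead tray, funnel or awl.

Things in the scene. Friction and masses are not known exactly. Their poses are not given: they have to be found in the camera images.
- trough: Fixed beech trough, 80 mm wide. Origin on the counter (z = 0) straight below the gate's mid-plane, mid-width; +x: the way the blade goes in, z up. Its flat floor, top 12 mm above the counter, runs from x = -140 to +170 mm; the part x = -140 to -10 is an open apron without walls.
- slot (a point): Middle of the gap under the gate, on the floor's top (12 mm above the counter). Two posts 40 mm apart, 20 mm thick along x, tops 75 mm above the counter, flank it and guide the gate. Behind them: side walls 64 mm apart inside, tops 57 mm above the counter, and a cross wall 82 mm past the gate; beads lie beyond it.
- gate_lift (a joint): Height of the gate's lower edge above the trough floor, in m: 0 shut, 0.028 fully up. Starts between 0 and 0.004 (too low for the 6 mm blade). The gate slides straight up and down with about 3.5 N of friction and stays where it is left.
- gate_grip (a point): Centre of the brass handle bar on top of the gate: 14 mm along the trough's x, 64 mm across, 20 mm tall. Pinch it from above (fingers closing along the trough's x) or press it down from above. Its centre is 110 mm above the counter when the gate is shut, and rises with it.
- gate: The brass gate plate, 5 mm thick (trough x), 50 mm wide, 88 mm tall, standing between the posts under the handle bar; origin at the middle of its lower edge, axes as the trough's.
- gauge: Loose gauge, 0.13 to 0.21 kg: flat dark blue-grey steel blade 160 x 30 x 6 mm with an upright dark horn grip block near its rear, 44 mm long (x), 18 mm wide (y), from 6 to 50 mm above the underside. Origin on the underside below the grip block's centre; +x to the blade's tip (tip x = +135 mm, rear end x = -25 mm), z up. Starts flat on the counter.
- gauge_band (a point): Middle of the red band painted across the blade's top face: 15 mm wide (along the blade), 100 mm ahead of the grip's centre, 35 mm behind the tip, 6 mm above the underside.
- gauge_tip (a point): Middle of the blade's front end, 135 mm ahead of the grip's centre, 3 mm above the underside.
- bowl: Glazed green bowl, rim 116 mm across, 55 mm high, loose; origin under its centre. Leave alone.
- tray: Black onyx bead tray, 90 x 140 x 20 mm, loose; origin under its centre. Leave alone.
- funnel: Copper funnel on a squat round stand 90 mm across, 118 mm high in all, loose; origin under its centre. Leave alone.
- awl: Awl with horn handle, 150 mm long, 22 mm thick, lying flat, loose; origin on its underside near the front of the handle, +x to the point. Leave alone.

How it is judged:
By the outcome, as a careful person would: the job done as asked, in the order asked, and still so for the second after the job is handed in, with the robot touching nothing.
It also fails if it takes over 61 s, if anything falls off the work surface, if the arm or the gripper's body presses on something with over 40 N, if the wrist force passes 120 N, or if a joint passes its speed limit or range.

ROBOT

A 7-joint arm with a two-finger parallel gripper is mounted at the origin on the work surface. World frame = base frame: x ahead of the robot, y to its left, z up, the work surface at z = 0. Lengths are in m, angles in rad, forces in N, time in s.
With the tool pointing down it reaches from about 0.4 to 0.85 m from the base axis. Payload 6.9 kg.
Tool frame: the origin (TCP) lies midway between the tips of the shut fingers; the grasp point (between the pads) lies behind it (ctrl.pinch_z is the z of the grasp point in the tool frame, in m); z points along the fingers, y is the line along which they close (so a half turn about z gives the same grasp; the last joint's range is limited). The gripper opens to 85 mm and grips with 20 to 120 N. Pads are 22 mm wide; open, the fingers measure 114 mm over their backs; the gripper's body (76 mm by 85 mm) begins 54 mm behind the grasp point. The pads swing forward as they close: fully open they stand 13 mm farther back than shut.
Start: joints at [1.415, 0.507, -0.238, 1.5, 0.126, 1.149, -0.155], TCP at [0.161, -0.604, 0.231] pointing down, gripper open.
Joint ranges: [-3.08, 3.08], [-0.24, 2.05], [-1.43, 1.35], [0, 2.5], [-1.52, 4.66], [0.17, 1.96], [-2.89, 2.89]. Speed limits (rad/s): [2.39, 2.39, 3.14, 3.14, 3.14, 3.14, 3.14].

INTERFACE

Orientations are given as a unit quaternion [w, x, y, z].
In Python, from station import ctrl, get_state, vision, ticket, models gives the robot as it stands. Calls block until the motion is done:
- ctrl.movep(position, orientation): joint-space move of the TCP to a pose.
- ctrl.movel(position, frame=None, max_speed=0.15): straight line of the TCP; frame=None keeps the orientation; max_speed is the mean speed in m/s.
- ctrl.set_joints(angles): joint-space move.
- ctrl.ungrasp() and ctrl.close_gripper(force=None): open the fingers fully, or close them until they stop; force is the grip in N (None keeps the last).
- ctrl.pause(seconds).
- ctrl.ik(position, orientation): joint angles nearest the present ones, or None.
- get_state(): the state.
- vision.grab_frame(name): name is "scene" or "top"; returns (picture, depth): 420x560x3 uint8, blue, green, red; 420x560 float32, m along the optical axis (not along the pixel's ray), 0 where there is no reading.
- vision.camera_info(name): a dict with "mtx" (3x3 intrinsics, pixels), "R" (3x3) and "t" (3): a world point X has camera coordinates R X + t. Camera axes: x right, y down, z forward; pixel columns grow to the right and rows downward; lengths in m; the calibration is good to about 2 mm. A picture is of the moment at which its call begins. camera_info takes no time and is no camera call.
A pose or a line that the arm cannot do raises ctrl.Unreachable and nothing moves.
- ticket.close_job(): hands the job in; it is judged then, once.
Trained networks look in the newest picture that a camera, given by its name, has taken for a name from the list of things; names that differ only in an ending like _2 or _b are one class to them, and where a whole thing is asked for, a point or a joint stands for the part that bears it (a point fixed in the world has none). Each returns a list of dicts, best first, with "p" (0 to 1); they miss things now and then, are a little off and sometimes report something else, mostly with a low value. They report only what shows in the picture. A call takes as long as a camera call.
- models.recognise(camera, target): "point" ([column, row] in pixels, amid what is visible of it).
- models.masks_of(camera, target): "mask" (420x560 bool, what is visible of it) and "point" ([column, row] in pixels, amid what is visible of it).
The state is a dict: "time": time; "qpos": joint angles; "qd": joint speeds; "tau": joint torques, N m; "tcp_pos": TCP position; "eef_rot": TCP orientation; "contact_force": force on the tool from outside, world axes, zero at the start; "wrist_torque": the same for the moment, N m; "width": finger opening in m; "gripper_force": force on a finger pad.
Only numpy, scipy, OpenCV 4.12 (cv2) and the standard library are available. Lean on these libraries where they do the work, as an engineer would, in place of code of your own. Each camera call takes 0.05 s, during which the arm holds its last target. There are 200 camera calls.

## Working session

There is one attempt and no reset: what is moved stays moved. The work goes in short steps, each a Python script; the robot and the scene stay as the last script left them, time stands still between calls to the robot, and variables do not carry over. Pictures are saved under pics/ and viewed, at most 10 in all, crops included, and the job is handed in when it is done.

```bash
ls; mkdir -p pics
cat > h.py <<'E'
import numpy as np, cv2
from station import ctrl, get_state, vision, ticket, models
def pts(cam, depth, mask):
    i=vision.camera_info(cam); K=np.array(i["mtx"]);R=np.array(i["R"]);t=np.array(i["t"]).ravel()
    v,u=np.nonzero(mask&(depth>0)); d=depth[v,u]
    C=np.stack([(u-K[0,2])/K[0,0]*d,(v-K[1,2])/K[1,1]*d,d],1)
    return (C-t)@R, np.stack([u,v],1)
def proj(cam,X):
    i=vision.camera_info(cam); c=np.array(i["R"])@np.array(X)+np.array(i["t"]).ravel(); p=np.array(i["mtx"])@c; return p[:2]/p[2]
E
python3 - <<'E'
from h import *
s=get_state(); print(s["time"],s["tcp_pos"],s["eef_rot"],s["width"],ctrl.pinch_z)
for cam in ("scene","top"):
    im,d=vision.grab_frame(cam); cv2.imwrite(f"pics/{cam}0.png",im); np.save(f"{cam}0.npy",d)
    i=vision.camera_info(cam); print(cam,-np.array(i["R"]).T@np.array(i["t"]).ravel())
    for n in ("gauge","gauge_band","gate","gate_grip","trough","bowl","tray","funnel","awl"):
        r=models.masks_of(cam,n)
        for q in r[:2]:
            P,uv=pts(cam,d,q["mask"]); print(n,round(q["p"],2),np.round(q["point"]),len(P), np.round(np.median(P,0),3) if len(P) else "", np.round(np.percentile(P,[2,98],axis=0),3).tolist() if len(P) else "")
E
```

```text
pics
0.0 [ 0.16094675 -0.60340188  0.23042778] [-8.88624934e-04  9.91509337e-01  1.30032408e-01 -1.30542833e-04] 0.08547613775200409 -0.0187
scene [1.12472898 0.54987717 0.81807943]
gauge 0.79 [266. 183.] 586 [ 0.5   -0.269  0.008] [[0.419, -0.297, 0.002], [0.535, -0.195, 0.052]]
gauge_band 0.85 [268. 182.] 593 [ 0.5   -0.269  0.008] [[0.425, -0.296, 0.002], [0.534, -0.201, 0.052]]
gate 0.77 [360. 243.] 478 [0.555 0.12  0.106] [[0.527, 0.111, 0.022], [0.587, 0.127, 0.123]]
gate_grip 0.6 [355. 248.] 512 [0.554 0.12  0.105] [[0.457, 0.035, 0.001], [0.587, 0.127, 0.123]]
trough 0.59 [375. 278.] 5841 [0.558 0.162 0.027] [[0.51, -0.009, 0.005], [0.6, 0.288, 0.121]]
bowl 0.93 [259. 297.] 2137 [0.761 0.031 0.029] [[0.719, -0.005, 0.004], [0.822, 0.101, 0.056]]
bowl 0.4 [270. 184.] 608 [ 0.502 -0.269  0.008] [[0.421, -0.298, 0.002], [0.535, -0.196, 0.052]]
tray 0.8 [186. 235.] 1940 [ 0.774 -0.235  0.012] [[0.725, -0.306, 0.0], [0.822, -0.164, 0.022]]
funnel 0.59 [354. 354.] 3445 [0.73  0.265 0.082] [[0.691, 0.224, 0.009], [0.774, 0.307, 0.119]]
awl 0.6 [214. 157.] 308 [ 0.544 -0.472  0.014] 
[... 544 characters left out ...]
0.016], [0.589, 0.126, 0.125]]
trough 0.66 [195. 232.] 3964 [0.556 0.125 0.014] [[0.51, -0.016, 0.002], [0.6, 0.283, 0.121]]
bowl 0.69 [231. 150.] 1477 [0.782 0.052 0.023] [[0.725, -0.002, 0.002], [0.825, 0.099, 0.057]]
bowl 0.47 [343. 272.] 738 [ 0.475 -0.249  0.006] [[0.417, -0.3, -0.001], [0.535, -0.197, 0.052]]
tray 0.63 [342. 155.] 1883 [ 0.775 -0.237  0.008] [[0.728, -0.303, -0.0], [0.821, -0.167, 0.023]]
funnel 0.58 [429. 248.] 372 [ 0.536 -0.474  0.018] [[0.491, -0.492, 0.0], [0.624, -0.463, 0.024]]
funnel 0.56 [144. 163.] 1524 [0.734 0.267 0.093] [[0.693, 0.223, 0.01], [0.776, 0.309, 0.12]]
awl 0.82 [429. 249.] 349 [ 0.537 -0.473  0.018] [[0.493, -0.487, 0.0], [0.61, -0.463, 0.024]]
```

Run:
```python
from h import *
a=cv2.imread("pics/top0.png"); b=cv2.resize(a[130:330,110:470],None,fx=2.2,fy=2.2,interpolation=cv2.INTER_CUBIC); cv2.imwrite("pics/t1.png",b)
for cam in ("top","scene"):
    im=cv2.imread(f"pics/{cam}0.png"); d=np.load(f"{cam}0.npy")
    full=np.ones(d.shape,bool); P,uv=pts(cam,d,full)
    col=im[uv[:,1],uv[:,0]].astype(int)
    near=(P[:,0]>.39)&(P[:,0]<.56)&(P[:,1]>-.33)&(P[:,1]<-.17)
    g=near&(P[:,2]>.046); 
    print(cam,"griptop",g.sum(),P[g].mean(0),P[g].min(0),P[g].max(0))
    red=near&(col[:,2]>1.6*col[:,1])&(col[:,2]>1.6*col[:,0])&(col[:,2]>80)
    print("red",red.sum(),np.median(P[red],0),uv[red].mean(0))
    c=cv2.minAreaRect(P[g][:,:2].astype(np.float32)*1000);print(c)
    gt=(abs(P[:,0]-.558)<.06)&(abs(P[:,1]-.118)<.03)&(P[:,2]>.112)
    c=cv2.minAreaRect(P[gt][:,:2].astype(np.float32)*1000);print("handle",c,P[gt].mean(0),np.median(P[gt][:,2]))
    tr=(abs(P[:,0]-.555)<.07)&(P[:,1]>-.04)&(P[:,1]<.09)&(P[:,2]>.007)&(P[:,2]<.017)
    if tr.sum(): print("apron",cv2.minAreaRect(P[tr][:,:2].astype(np.float32)*1000),np.median(P[tr][:,2]))
    tr=(abs(P[:,0]-.555)<.07)&(P[:,1]>.09)&(P[:,1]<.32)&(P[:,2]>.05)&(P[:,2]<.062)
    if tr.sum(): print("walls",cv2.minAreaRect(P[tr][:,:2].astype(np.float32)*1000),np.median(P[tr][:,2]))
```

```text
top griptop 114 [ 0.51588927 -0.28705685  0.04978704] [ 0.49520224 -0.3068308   0.04602843] [ 0.53357198 -0.26904503  0.05743019]
red 70 [ 0.44373877 -0.22105277  0.00557737] [332.22857143 281.48571429]
((516.0558471679688, -287.21563720703125), (17.787113189697266, 42.06330490112305), 45.5962028503418)
handle ((558.4995727539062, 118.34663391113281), (63.1546630859375, 14.755776405334473), 3.295612096786499) [0.5575082  0.11775792 0.12013882] 0.12056584585718698
apron ((553.4698486328125, 28.24340057373047), (104.34778594970703, 127.56485748291016), 5.160625457763672) 0.011718570399119815
walls ((551.3317260742188, 198.28196716308594), (80.18892669677734, 180.1894073486328), 4.823714256286621) 0.05596288104509908
scene griptop 80 [ 0.5164738  -0.28585991  0.04999527] [ 0.4976939  -0.30561991  0.04600163] [ 0.53602029 -0.26871959  0.0540341 ]
red 37 [ 0.43949105 -0.22209688  0.00721113] [294.83783784 183.02702703]
((515.7896118164062, -287.0323486328125), (19.817049026489258, 43.3970832824707), 46.199440002441406)
handle ((556.8027954101562, 117.99524688720703), (65.12906646728516, 15.716668128967285), 5.210657119750977) [0.55820485 0.11974518 0.12021571] 0.12105258064041771
apron ((563.9413452148438, 32.96588897705078), (82.7599105834961, 109.78642272949219), 4.400979518890381) 0.01250735944985261
walls ((550.1041870117188, 198.55909729003906), (83.49654388427734, 179.58509826660156), 4.726919651031494) 0.056444211195069684
```

View pics/t1.png

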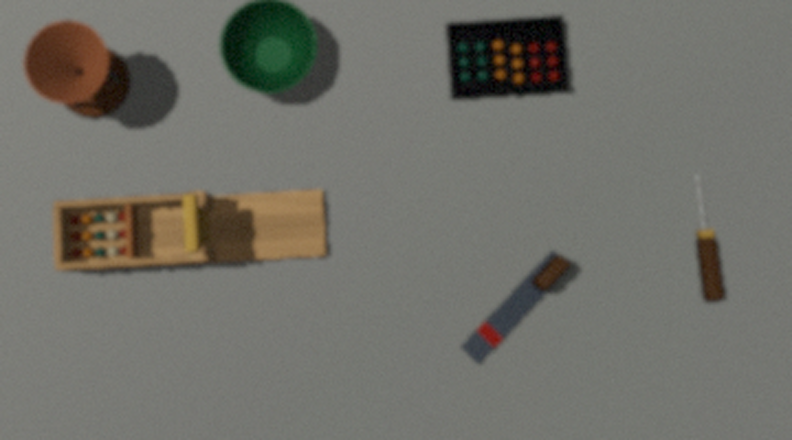

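View pics/scene0.png

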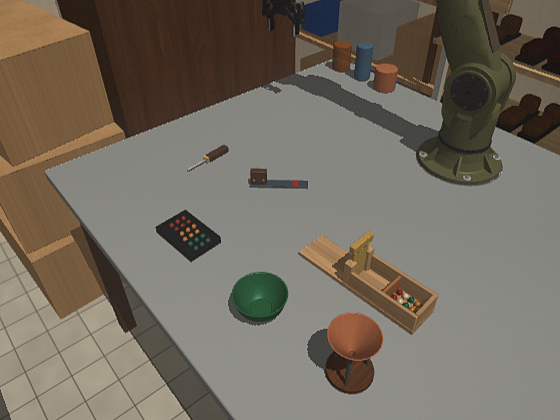

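The pictures match the numbers: the trough's +x points to world +y at a yaw of about 94.8°, with the gate at (0.5577, 0.118) and the handle top at z 0.1205, so it is almost shut. The gauge grip is at (0.516, -0.287) with a yaw of about 137°, and its band is at top pixel (332, 281). I'll raise the gate first.

```bash
cat >> h.py <<'E'
YT=np.radians(94.8); TX=np.array([np.cos(YT),np.sin(YT),0]); GATE=np.array([.5577,.1184,0])
def Q(deg): a=np.radians(deg)/2; return np.array([0,np.cos(a),np.sin(a),0])
def T(x,z,y=0): return GATE+x*TX+y*np.array([-TX[1],TX[0],0])+[0,0,z]
def rep(n=""):
    s=get_state(); print(n,round(s["time"],2),np.round(s["tcp_pos"],4),np.round(s["contact_force"],1),round(s["width"],4),round(s["gripper_force"],1)if np.isscalar(s["gripper_force"]) else s["gripper_force"]); return s
E
python3 - <<'E'
from h import *
for n,p,q in (("gate",T(0,.2),4.8),("g",[.516,-.287,.03],-43),("g2",[.516,-.287,.03],137),("in",T(-.16,.04),-85.2),("in2",T(-.1,.04),94.8)):
    j=ctrl.ik(p,Q(q)); print(n,None if j is None else np.round(j,2))
ctrl.movep(T(0,.19),Q(4.8)); rep()
ctrl.movel(T(0,.095),max_speed=.12); rep("at")
ctrl.close_gripper(force=60); rep("closed")
ctrl.movel(T(0,.095+.0265),max_speed=.05); rep("up")
im,d=vision.grab_frame("scene"); cv2.imwrite("pics/s2.png",cv2.resize(im[180:340,260:460],None,fx=3.5,fy=3.5))
E
```

```text
gate [ 0.24  0.53 -0.77  1.69  0.41  1.09 -2.15]
g [ 0.47  0.67 -0.01  1.82  0.01  0.64 -1.86]
g2 [ 0.87  0.76 -0.67  1.82  0.64  0.8   0.69]
in [-0.58  0.97  1.15  1.87 -1.04  1.06 -2.04]
in2 [ 0.32  0.7  -0.63  1.88  0.59  0.75 -0.56]
 3.9 [0.558  0.1174 0.1899] [-0.5 -0.2 -1.3] 0.0854 0.0
at 4.84 [0.5581 0.1187 0.0956] [ 0.6  0.2 -0.2] 0.0856 0.0
closed 5.49 [0.5578 0.1178 0.095 ] [-0.5 -2.8  2.1] 0.0131 61.1
up 6.17 [0.5578 0.1178 0.1223] [ 0.3 -5.7  1.5] 0.0132 62.3
```

View pics/s2.png

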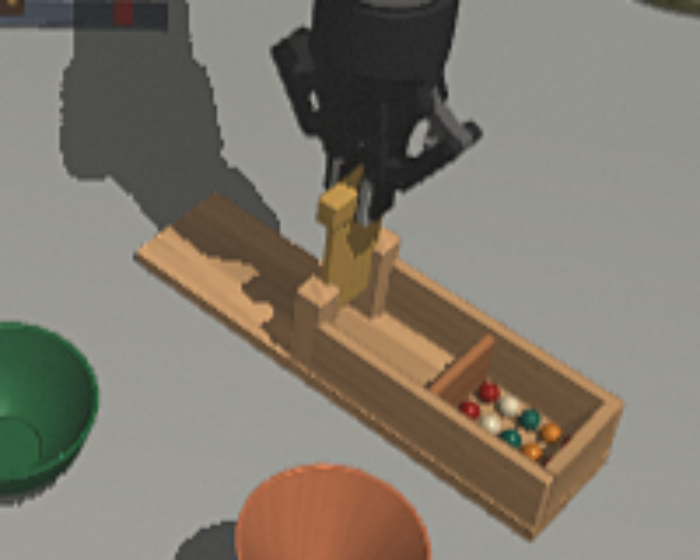

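The gate is up and held at pixel (345, 230) in the crop, well clear of the floor. Next I release it and fetch the gauge.

```bash
sed -i 's/GATE=np.array(\[.5577,.1184,0\])/GATE=np.array([.5577,.1178,0])/' h.py
python3 - <<'E'
from h import *
ctrl.ungrasp(); ctrl.movel(T(0,.22),max_speed=.2); rep("rel")
G=np.array([.516,-.287,0])
ctrl.movep(G+[0,0,.13],Q(137)); rep()
im,d=vision.grab_frame("scene"); 
P,uv=pts("scene",d,np.ones(d.shape,bool)); gt=(abs(P[:,0]-.558)<.06)&(abs(P[:,1]-.118)<.03)&(P[:,2]>.112)
print("gate top",np.percentile(P[gt][:,2],[50,90]),cv2.minAreaRect(P[gt&(P[:,2]>.14)][:,:2].astype(np.float32)*1000))
ctrl.movel(G+[0,0,.016],max_speed=.12); rep("at")
ctrl.close_gripper(force=80); rep("closed")
ctrl.movel(G+[0,0,.09],max_speed=.12); rep("lift")
im,d=vision.grab_frame("scene"); cv2.imwrite("pics/s3.png",cv2.resize(im[100:340,180:460],None,fx=2.5,fy=2.5))
E
```

```text
rel 7.57 [0.5573 0.1173 0.2191] [ 0.1  0.3 -0.2] 0.0856 0.0
 9.76 [ 0.5163 -0.2863  0.13  ] [-0.6  0.3  0.3] 0.0854 0.0
gate top [0.14464057 0.14959591] ((557.3705444335938, 118.46163940429688), (63.54685592651367, 15.200481414794922), 4.814109802246094)
at 10.91 [ 0.5166 -0.287   0.0168] [ 0.6 -0.3  0.3] 0.0854 0.0
closed 11.54 [ 0.5162 -0.2871  0.0163] [-0.7 -1.3  3.7] 0.0171 78.2
lift 12.31 [ 0.5155 -0.2872  0.0894] [ 0.1 -0.1 -2.1] 0.0167 77.6
```

View pics/s3.png

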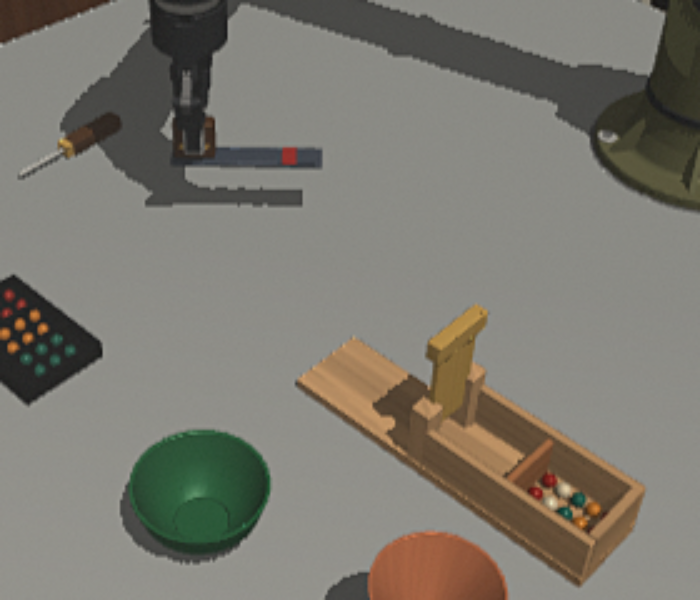

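The gauge is held level, with its band at crop (289, 156), and the gate stays up at (457, 360). I'll move it in front of the slot and measure the gauge in the hand.

Run:
```python
from h import *
ctrl.movep(T(-.19,.07),Q(94.8)); s=rep()
for cam in ("scene","top"):
    im,d=vision.grab_frame(cam); P,uv=pts(cam,d,np.ones(d.shape,bool)); col=im[uv[:,1],uv[:,0]].astype(int)
    L=P-GATE; lx=L@TX; ly=L@np.array([-TX[1],TX[0],0])
    red=(col[:,2]>1.6*col[:,1])&(col[:,2]>1.6*col[:,0])&(col[:,2]>70)&(lx>-.2)&(lx<-.02)&(abs(ly)<.04)
    print(cam,"red",red.sum(),np.median(lx[red]),np.median(ly[red]),np.median(P[red][:,2]))
    b=(lx>-.16)&(lx<-.04)&(abs(ly)<.03)&(L[:,2]>.04)&(L[:,2]<.075)
    B=np.stack([lx[b],ly[b]],1).astype(np.float32)*1000
    print("blade",b.sum(),cv2.minAreaRect(B),np.median(L[b][:,2]),np.polyfit(lx[b],L[b][:,2],1), np.percentile(B,[1,99],axis=0))
    if cam=="top": cv2.imwrite("pics/t4.png",cv2.resize(im[180:300,150:300],None,fx=4,fy=4))
```

```text
13.34 [ 0.5733 -0.0727  0.0694] [-0.1 -0.7 -1.2] 0.0171 77.6
scene red 67 -0.09326829364692518 0.003617199335757128 0.05922785217900463
blade 488 ((-108.18431091308594, 2.3822736740112305), (33.631378173828125, 103.56514739990234), 89.22744750976562) 0.059311678914614474 [-0.0038418   0.05869867] [[-159.06695969  -13.87843614]
 [ -57.23512379   17.85379158]]
top red 81 -0.09226932310511585 0.002268728449711996 0.05859534738544339
blade 308 ((-91.89990234375, 0.11232757568359375), (70.93248748779297, 30.68035125732422), 1.0846999883651733) 0.05851251147117554 [0.0037705  0.05908564] [[-125.30843079  -14.48411647]
 [ -56.9934943    14.97293894]]
```

View pics/t4.png

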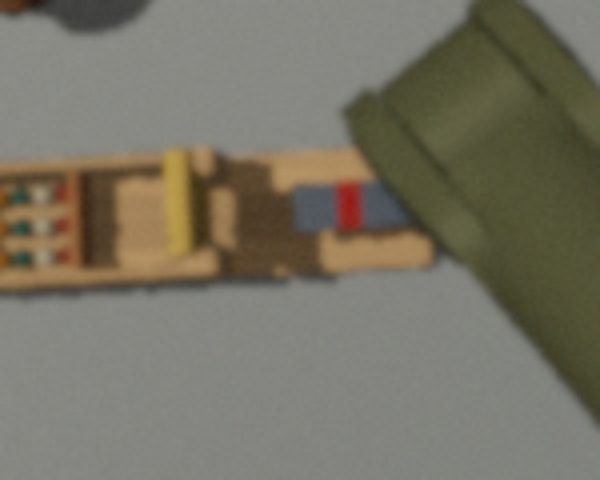

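In-hand offset: the band is 98.5 mm ahead of the TCP, the blade is level, and its underside is 16.7 mm below the TCP. In the picture the blade (350, 205) lines up with the slot. I'll lower until it touches the floor, then slide it in.

Run:
```python
from h import *
Y=-.001
ctrl.movel(T(-.155,.033,Y),max_speed=.1); f0=rep()["contact_force"][2]
z=.033
while z>.0265:
    z-=.0007; ctrl.movel(T(-.155,z,Y),max_speed=.03); f=get_state()["contact_force"][2]
    if f-f0>4: break
rep(f"touch {z:.4f}")
z+=.0003
for x in np.arange(-.145,-.0979,.01).tolist()+[-.098]:
    ctrl.movel(T(x,z,Y),max_speed=.05); s=rep(round(x,3)); c=np.array(s["contact_force"])
    if np.linalg.norm(c[:2])>12: print("STOP"); break
im,d=vision.grab_frame("scene"); cv2.imwrite("pics/s5.png",cv2.resize(im[180:340,260:460],None,fx=3.5,fy=3.5))
```

```text
14.1 [ 0.5719 -0.0369  0.0331] [-0.   0.1 -1.3] 0.017 77.6
touch 0.0274 16.1 [ 0.5718 -0.0365  0.0283] [-2.2 -1.7  8.3] 0.0166 79.2
-0.145 16.45 [ 0.5712 -0.0255  0.0283] [-0.6  2.1  6.5] 0.0168 78.4
-0.135 16.8 [ 0.5706 -0.0163  0.0283] [-0.4  1.   6.4] 0.017 78.6
-0.125 17.15 [ 0.5698 -0.0065  0.0283] [ 0.6 -1.2  7.3] 0.0169 78.7
-0.115 17.5 [0.569  0.0035 0.0283] [ 0.2 -1.4  7.1] 0.0165 78.8
-0.105 17.85 [0.5681 0.0134 0.0283] [-0.1  0.1  7.9] 0.0169 78.8
-0.098 18.14 [0.5675 0.0201 0.0283] [ 0.4 -0.5  8. ] 0.017 78.9
```

View pics/s5.png

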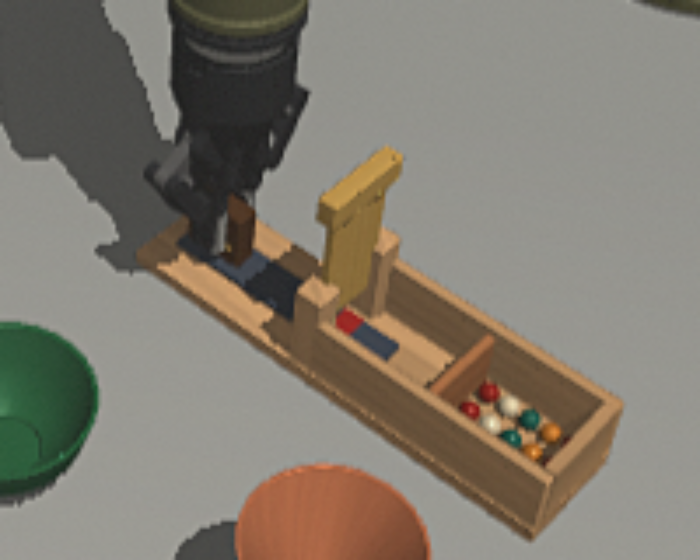

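The blade is in and the red shows just past the gate at crop (348, 321). I'll release, back off and measure where the tip and band ended up.

Run:
```python
from h import *
s=get_state(); p=np.array(s["tcp_pos"])
ctrl.movel(T(-.098,.0283,-.001),max_speed=.03); rep("unload")
ctrl.ungrasp(); ctrl.movel(T(-.098,.13,-.001),max_speed=.12); ctrl.movep(T(-.06,.22),Q(40)) if 0 else ctrl.movel(T(-.15,.23,-.001),max_speed=.2); rep()
n=np.array([-TX[1],TX[0],0])
for cam in ("scene","top"):
    im,d=vision.grab_frame(cam); P,uv=pts(cam,d,np.ones(d.shape,bool)); col=im[uv[:,1],uv[:,0]].astype(int)
    L=P-GATE; lx=L@TX; ly=L@n
    red=(col[:,2]>1.6*col[:,1])&(col[:,2]>1.6*col[:,0])&(col[:,2]>60)&(lx>-.03)&(lx<.03)&(abs(ly)<.03)&(L[:,2]<.03)
    if red.sum(): print(cam,"red",red.sum(),np.percentile(lx[red],[2,50,98]),np.median(ly[red]),np.median(P[red][:,2]))
    bl=(col[:,0]>col[:,2]+3)&(lx>.004)&(lx<.07)&(abs(ly)<.025)&(L[:,2]<.03)
    if bl.sum(): print("blade front",bl.sum(),np.percentile(lx[bl],[2,98]),np.percentile(ly[bl],[2,98]))
    g=(lx>-.14)&(lx<-.06)&(abs(ly)<.03)&(L[:,2]>.055)&(L[:,2]<.07)
    if g.sum(): print("grip",g.sum(),lx[g].mean(),ly[g].mean(),np.percentile(lx[g],[1,99]),np.median(L[g][:,2]))
    h=(abs(lx)<.02)&(abs(ly)<.045)&(L[:,2]>.138)
    if h.sum(): print("handle",h.sum(),lx[h].mean(),np.percentile(lx[h],[2,98]),ly[h].mean(),np.median(L[h][:,2]))
    cv2.imwrite(f"pics/{cam}6.png",cv2.resize(im[180:340,260:460] if cam=="scene" else im[180:300,130:280],None,fx=3.5,fy=3.5))
```

```text
unload 18.44 [0.567  0.02   0.0283] [-0.5 -1.9  4.3] 0.017 78.4
 20.82 [ 0.5706 -0.0314  0.2289] [-0.1  0.4 -0.4] 0.0854 0.0
scene red 39 [-0.00900087  0.00048049  0.00749126] 0.008922054910409026 0.018522068634400993
blade front 59 [0.00990561 0.03425391] [0.00097701 0.01403251]
grip 141 -0.09705045556386767 -0.0022972569593090386 [-0.12008036 -0.07634504] 0.0617268036065025
handle 224 0.0021214514270903938 [-0.00600546  0.00804829] -0.0013582118113159905 0.14770053837924368
top red 52 [-0.01002479 -0.00358215  0.00208677] -0.002739130737945661 0.0175356200354511
handle 176 0.0002377994027546991 [-0.00642132  0.00742451] 0.0006272214639737771 0.1468935729158184
```

View pics/scene6.png

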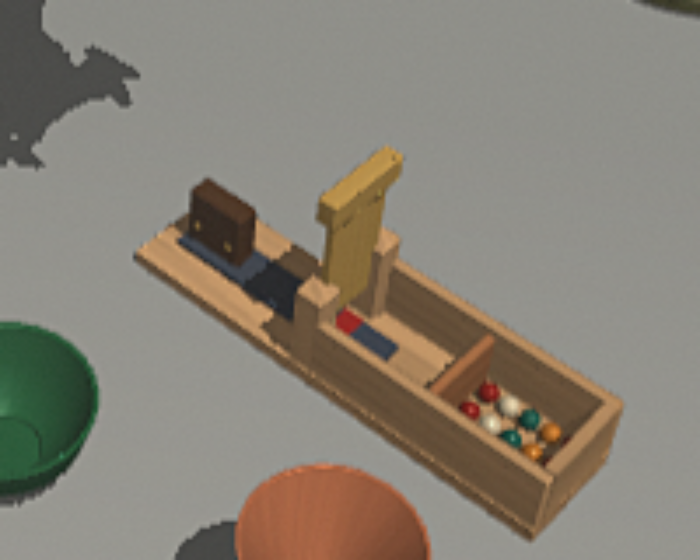

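The band spans about -9 to +7.5 mm about the gate plane and the tip is at about +35 mm, so the gauge is centred and free. Now I bring the gate down gently.

Run:
```python
from h import *
ctrl.movep(T(0,.21),Q(4.8)); rep()
ctrl.movel(T(0,.1225),max_speed=.12); rep("at")
ctrl.close_gripper(force=40); rep("closed")
ctrl.movel(T(0,.106),max_speed=.03); f0=rep("down")["contact_force"][2]
z=.106
while z>.096:
    z-=.0006; ctrl.movel(T(0,z),max_speed=.015); f=get_state()["contact_force"][2]
    print(round(z,4),round(f,1),round(get_state()["tcp_pos"][2],4))
    if f>9 : break
rep("stop")
```

```text
22.33 [0.5576 0.1175 0.2096] [-0.3  0.4 -0.5] 0.0853 0.0
at 23.22 [0.5582 0.118  0.1231] [-0.3  0.4  0.5] 0.0854 0.0
closed 23.87 [0.5578 0.1177 0.1226] [-0.6 -0.3  2.7] 0.0133 45.0
down 24.57 [0.5577 0.1177 0.1054] [ 2.4 -0.4 -5.3] 0.0129 44.1
0.1054 -3.6 0.1053
0.1048 -0.2 0.105
0.1042 1.3 0.1044
0.1036 1.5 0.1036
0.103 0.0 0.1029
0.1024 0.9 0.1023
0.1018 0.1 0.1017
0.1012 1.4 0.1011
0.1006 3.9 0.1007
0.1 9.3 0.1007
stop 27.07 [0.5578 0.1177 0.1007] [-1.2 -4.7  9.3] 0.0133 46.2
```

Contact came at TCP z 0.1007, which matches the expected lift of about 6 mm. I'll release, retreat and check.

Run:
```python
from h import *
ctrl.ungrasp(); ctrl.movel(T(0,.22),max_speed=.15); ctrl.movel(T(-.15,.25),max_speed=.2); rep()
n=np.array([-TX[1],TX[0],0])
for cam in ("scene","top"):
    im,d=vision.grab_frame(cam); P,uv=pts(cam,d,np.ones(d.shape,bool)); col=im[uv[:,1],uv[:,0]].astype(int)
    L=P-GATE; lx=L@TX; ly=L@n
    red=(col[:,2]>1.6*col[:,1])&(col[:,2]>1.6*col[:,0])&(col[:,2]>60)&(lx>-.03)&(lx<.03)&(abs(ly)<.03)&(L[:,2]<.03)
    if red.sum(): print(cam,"red",red.sum(),np.percentile(lx[red],[2,50,98]))
    h=(abs(lx)<.02)&(abs(ly)<.045)&(L[:,2]>.115)
    print("handle",h.sum(),lx[h].mean(),np.median(L[h][:,2]))
    g=(lx>-.14)&(lx<-.06)&(abs(ly)<.03)&(L[:,2]>.055)&(L[:,2]<.07)
    if g.sum(): print("grip",g.sum(),lx[g].mean(),ly[g].mean(),np.median(L[g][:,2]))
    if cam=="scene": cv2.imwrite("pics/s7.png",cv2.resize(im[100:390,150:460],None,fx=2,fy=2))
```

```text
29.62 [ 0.5699 -0.0301  0.2497] [ 0.5  0.5 -0.8] 0.0854 0.0
scene red 18 [0.00163855 0.00403374 0.00739055]
handle 226 0.002166292638138168 0.12570807375514864
grip 141 -0.09691723215247505 -0.0024906454953065637 0.06183262595931289
top red 14 [-0.00555411 -0.00374658 -0.00199778]
handle 173 -6.0391389172593374e-05 0.125328141284683
```

View pics/s7.png

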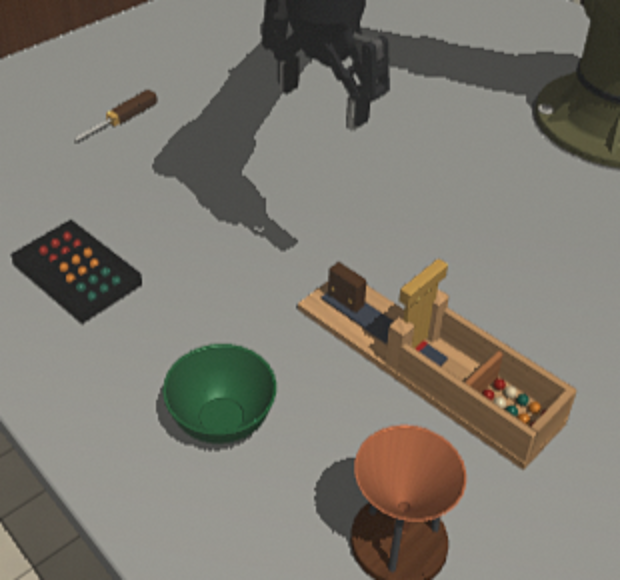

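The gate rests on the band at crop (420, 346), with red showing on both sides of it. The gauge lies flat and nothing else has moved, so I'm handing the job in.

```bash
python3 -c "
from h import *
print(ticket.close_job())"
```

```text
the job is handed in; nothing more can be done
None
```

The job is handed in at about 30 s of the 61 s limit: the gate rests on the gauge's red band, the gauge lies free and flat on the trough floor, and the bowl, tray, funnel and awl show no sign of having moved; no verdict came back.

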